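# Snap the food box lid shut round its rim

## Task

Press the lid of the round food box shut with the fingertips, one green rim section at a time: start with the section that has the orange pull tab, then go round clockwise as seen from above until all four sections have clicked fully home. Only press: do not lift, tip or shove the box, and leave the other things on the worktop alone.

Things in the scene. Friction and masses are not known exactly. Their poses are not given: they have to be found in the camera images.
- food_box: round white food box, 120 mm across, loose on the worktop, 0.9 kg. Origin: centre of its underside, z up, x towards the orange tab. Its snap-fit lid rim (132 mm across) is four separate green quarter sections (82 degree arcs, radii 38 to 65.5 mm, 8 degree gaps) that slide straight down 7 mm. The grey lid centre inside them is 73.5 mm high. Pressing mid-section does not tip it.
- section_1_top (a point): middle of the top face of green rim section 1, the one with the orange pull tab (24 mm wide, sticking out 17 mm beyond the rim); 51.5 mm from the box's axis; it moves down with the section (85 mm above the worktop open, 78 mm shut).
- section_1 (a joint): how far section 1 is pressed down, m: 0 = standing proud (open), 0.007 = fully home. It resists with about 9 N at first, then less, gives way at the middle of its travel and then snaps home by itself and stays; let go before the middle, it springs back up.
- section_2_top (a point): middle of the top face of green rim section 2, next clockwise (seen from above) after the tab section; 51.5 mm from the box's axis; it moves down with the section (85 mm above the worktop open, 78 mm shut).
- section_2 (a joint): how far section 2 is pressed down, m: 0 = standing proud (open), 0.007 = fully home. It resists with about 9 N at first, then less, gives way at the middle of its travel and then snaps home by itself and stays; let go before the middle, it springs back up.
- section_3_top (a point): middle of the top face of green rim section 3, opposite the tab section; 51.5 mm from the box's axis; it moves down with the section (85 mm above the worktop open, 78 mm shut).
- section_3 (a joint): how far section 3 is pressed down, m: 0 = standing proud (open), 0.007 = fully home. It resists with about 9 N at first, then less, gives way at the middle of its travel and then snaps home by itself and stays; let go before the middle, it springs back up.
- section_4_top (a point): middle of the top face of green rim section 4, last one clockwise, a quarter turn anticlockwise from the tab section; 51.5 mm from the box's axis; it moves down with the section (85 mm above the worktop open, 78 mm shut).
- section_4 (a joint): how far section 4 is pressed down, m: 0 = standing proud (open), 0.007 = fully home. It resists with about 9 N at first, then less, gives way at the middle of its travel and then snaps home by itself and stays; let go before the middle, it springs back up.
- onion: red onion, 78 mm; a loose bystander standing on the worktop. Origin: centre of its underside.
- lemon: lemon, 72 x 55 x 56 mm; a loose bystander standing on the worktop. Origin: centre of its underside.
- tomato: cherry tomato, 26 mm; a loose bystander standing on the worktop. Origin: centre of its underside.
- tin: short food tin, 75 mm across, 58 mm tall; a loose bystander standing on the worktop. Origin: centre of its underside.
- spice_jar: spice jar with red cap, 45 mm across, 106 mm tall; a loose bystander standing on the worktop. Origin: centre of its underside.
- tape: roll of tape lying flat, 104 mm across, 25 mm tall; a loose bystander standing on the worktop. Origin: centre of its underside.
- peg: wooden clothes peg lying flat, 72 x 15 x 12 mm; a loose bystander standing on the worktop. Origin: centre of its underside.
- garlic: garlic bulb, 60 mm; a loose bystander standing on the worktop. Origin: centre of its underside.
Not all that is in view belongs to the job. Several things have the shape of the food_box; the one meant has the colours described above.

How it is judged (in metres and radians):
On the way, in this order (a step that is already met when the one before it is completed fails the run):
1. section 1 (the one with the orange pull tab (24 mm wide, sticking out 17 mm beyond the rim)) is pressed home (value of joint section_1 above 0.006 m), for 0.1 s.
2. section 2 (next clockwise (seen from above) after the tab section) is pressed home (value of joint section_2 above 0.006 m), for 0.1 s.
3. section 3 (opposite the tab section) is pressed home (value of joint section_3 above 0.006 m), for 0.1 s.
4. section 4 (last one clockwise, a quarter turn anticlockwise from the tab section) is pressed home (value of joint section_4 above 0.006 m), for 0.1 s.
At the end, for the whole second after the job is handed in: All four sections are pressed down more than 6 of their 7 mm, and the box stands upright and still on the worktop within 30 mm of where it began (value of joint each of section_1, section_2, section_3, section_4 above 0.006 m and angle between food_box's own z axis and vertical below 0.05 rad and height (world z) of food_box below 0.005 m and distance of food_box from where it was at the start of the episode below 0.03 m and linear speed of food_box below 0.01 m/s); the robot touches nothing.
It fails at once if the box is lifted (more than 10 mm) (height (world z) of food_box above 0.01 m).
It fails at once if the box is tipped (more than 0.17 rad) (angle between food_box's own z axis and vertical above 0.17 rad).
It fails at once if the box is shoved more than 30 mm (distance of food_box from where it was at the start of the episode above 0.03 m).
It fails at once if a bystander is moved more than 30 mm (distance of any of onion, lemon, tomato, tin, spice_jar, tape, peg, garlic from where it was at the start of the episode above 0.03 m).
It also fails if it takes over 40 s, if anything falls off the work surface, if the arm or the gripper's body presses on something with over 40 N, if the wrist force passes 120 N, or if a joint passes its speed limit or range.

## Robot

A 6-joint arm with a two-finger parallel gripper is mounted at the origin on a cart in front of the work surface, level with it; the furniture and walls round the work are solid. World frame = base frame: x ahead of the robot, y to its left, z up, the work surface at z = 0. Lengths are in mm, angles in rad, forces in N, time in s.
With the tool pointing down it reaches from about 350 to 925 mm from the base axis. Payload 6.4 kg.
Tool frame: the origin (TCP) lies midway between the tips of the shut fingers; the grasp point (between the pads) lies 19 mm behind it; z points along the fingers, y is the line along which they close (so a half turn about z gives the same grasp; the last joint's range is limited). The gripper opens to 85 mm and grips with 20 to 120 N. Pads are 22 mm wide; open, the fingers measure 114 mm over their backs; the gripper's body (76 mm by 85 mm) begins 54 mm behind the grasp point. The pads swing forward as they close: fully open they stand 13 mm farther back than shut.
Start: joints at [1.176, 0.245, 1.558, -0, 1.339, -0.174], TCP at [142.353, 634.232, 231.29] pointing down, gripper open.
Joint ranges: [-3.13, 3.13], [-1.02, 2.26], [0.13, 2.54], [-0.95, 4.09], [0.21, 2.88], [-2.74, 2.74]. Speed limits (rad/s): [2.57, 2.57, 3.14, 3.14, 3.14, 3.14].

## Interface

Orientations are given as [roll, pitch, yaw] about the fixed x, y, z axes, in that order (R = Rz(yaw) Ry(pitch) Rx(roll)).
In Python, from workcell import monitor, vision, workorder gives the robot as it stands.
- The arm moves only by the shell command python3 -m crank 'ROWS' [OPENING] [FORCE]. ROWS is text: rows parted by semicolons, each of 4 numbers parted by spaces: the shift along the tool's x, y, z in cm, then the turn about the tool's z in degrees. In form: dx dy dz twist; .... A call has 1 to 8 rows; each row is the pose to reach, as a shift and turn from the pose commanded when the call began, along the tool's axes at that moment; what a row does not reach only later rows make up. A row lasts 1/10 s, in which the tool goes at most 50 mm and 8.59 degrees, less where a joint would pass 70% of its speed; a pose out of reach is approached as far as the arm can. A call with a gripper value outside its range is refused whole. OPENING is the finger opening in cm, from 0 to 8.54, set as the call begins (- or left out, the last holds). The fingers move at their own pace and stop on an object; FORCE is the grip in N (left out, the last holds). Time passes only in rows, so rows that repeat a pose let the fingers close. It gives the time, the measured TCP pose, the force, the opening and the grip force at its end, in the units of the state.
- monitor.read_state(): the state, without advancing time (a new reading comes with each control period).
- vision.read_camera(name): name is "scene" or "top"; returns a dict with "color" (420x560x3 uint8, red, green, blue), "fx", "fy", "cx", "cy" (pixels), "eye" and "rotation" of the camera in the world. Camera axes: x right, y down, z forward; pixel columns grow to the right and rows downward; lengths in mm; the calibration is good to about 2 mm. A picture is of the moment at which its call begins. There is no depth.
- workorder.hand_in(): hands the job in; it is judged then, once.
The state is a dict: "time_s": time; "joint_pos": joint angles; "joint_vel": joint speeds; "effort": joint torques, N m; "eef_pos": TCP position; "tcp_rot": TCP orientation; "contact_force": force on the tool from outside, world axes, zero at the start; "torque": the same for the moment, N m; "finger_gap": finger opening in mm; "grasp_force": force on a finger pad.
Only numpy, scipy, OpenCV 4.12 (cv2) and the standard library are available. Lean on these libraries where they do the work, as an engineer would, in place of code of your own. Each camera call takes 0.05 s, during which the arm holds its last target. There are 200 camera calls.

## Working session

There is one attempt and no reset: what is moved stays moved. The work goes in short steps, Python scripts to look and compute and a shell command to move; the robot and the scene stay as the last step left them, time stands still between calls to the robot, and variables do not carry over. Pictures are saved under pics/ and viewed, at most 10 in all, crops included, and the job is handed in when it is done.

```bash
mkdir -p pics; ls; python3 - <<'E'
from workcell import monitor, vision
import cv2
for n in("top","scene"):
    c=vision.read_camera(n); cv2.imwrite(f"pics/{n}0.png",c["color"][:,:,::-1])
    print(n,c["fx"],c["fy"],c["cx"],c["cy"],c["eye"],c["rotation"])
s=monitor.read_state(); print({k:s[k] for k in("time_s","eef_pos","tcp_rot","contact_force","finger_gap")})
E
```

```text
pics
top 467.1473496998202 467.1473496998202 275.5269219926741 212.2530768890792 [ 234.67187647 -183.45508639 1623.68546717] [-2.95769178e+00 -1.92462353e-03 -1.56482409e+00]
scene 503.599471394005 503.599471394005 281.6176057599805 201.0613046624117 [-116.01093239  323.44020233 1328.63734986] [-2.57266629e+00 -5.65177572e-04 -2.23848009e+00]
{'time_s': 0.1, 'eef_pos': array([142.14548584, 633.75549673, 230.28727917]), 'tcp_rot': array([-3.13988773e+00, -3.20562794e-04,  2.92078336e+00]), 'contact_force': array([ 0.6718118 , -0.06624623, -0.28166939]), 'finger_gap': 85.38540434247201}
```

View pics/top0.png

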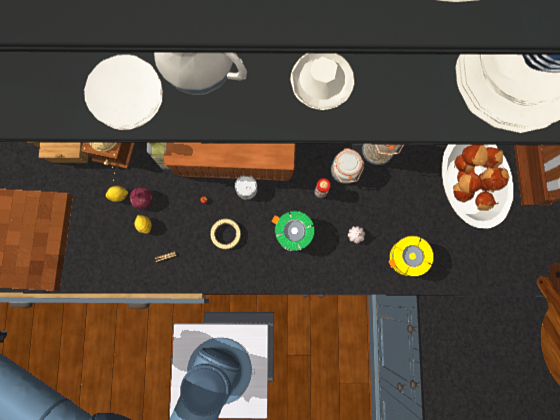

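View pics/scene0.png

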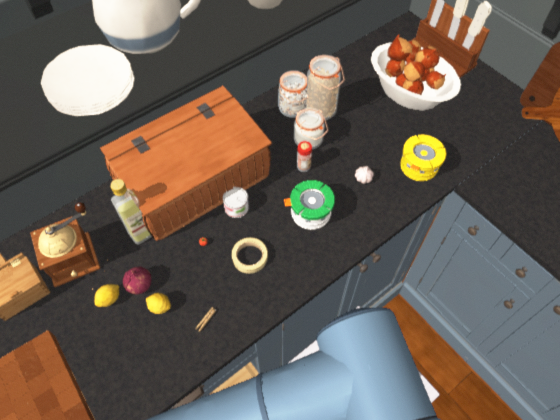

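```bash
cat > h.py <<'E'
import numpy as np, cv2
from scipy.spatial.transform import Rotation as R
from workcell import monitor, vision
def ray(c,uv,z):
    uv=np.atleast_2d(uv).astype(float)
    d=np.c_[(uv[:,0]-c["cx"])/c["fx"],(uv[:,1]-c["cy"])/c["fy"],np.ones(len(uv))]@R.from_euler("xyz",c["rotation"]).as_matrix().T
    return (c["eye"]+d*((z-c["eye"][2])/d[:,2])[:,None])[:,:2]
E
python3 - <<'E'
from h import *
for n in("top","scene"):
    c=vision.read_camera(n); hsv=cv2.cvtColor(c["color"],cv2.COLOR_RGB2HSV)
    g=cv2.inRange(hsv,(50,120,60),(85,255,255))
    k,l,st,ce=cv2.connectedComponentsWithStats(cv2.morphologyEx(g,cv2.MORPH_CLOSE,np.ones((3,3))))
    i=1+st[1:,4].argmax(); print(n,st[i])
    u0,v0,w,h=st[i,:4]
    pts=ray(c,cv2.findContours((l==i).astype(np.uint8),0,1)[0][0][:,0],85)
    print(" enclosing circle",cv2.minEnclosingCircle(pts.astype(np.float32)), "ell",cv2.fitEllipse(pts.astype(np.float32)))
    o=cv2.inRange(hsv,(5,150,120),(18,255,255)); o[:v0-15]=0;o[v0+h+15:]=0;o[:,:u0-20]=0;o[:,u0+w+20:]=0
    k,l2,s2,c2=cv2.connectedComponentsWithStats(o)
    for j in range(1,k):
        if s2[j,4]>5: print(" orange",s2[j],c2[j],ray(c,c2[j],83))
    crop=c["color"][v0-25:v0+h+25,u0-25:u0+w+25]
    cv2.imwrite(f"pics/{n}c.png",cv2.resize(crop,None,fx=5,fy=5,interpolation=2)[:,:,::-1]); print(u0-25,v0-25)
a=cv2.imread("pics/topc.png");b=cv2.imread("pics/scenec.png");H=max(a.shape[0],b.shape[0])
f=lambda x:cv2.copyMakeBorder(x,0,H-x.shape[0],0,0,0)
m=np.hstack([f(a),f(b)]);s=800/m.shape[1];print(s,a.shape,b.shape);cv2.imwrite("pics/crops.png",cv2.resize(m,None,fx=s,fy=s))
E
```

```text
top [275 211  40  40 840]
 enclosing circle ((460.5187683105469, -248.03305053710938), 66.9173583984375) ell ((461.4227294921875, -248.13156127929688), (128.69435119628906, 130.40684509277344), 23.79334259033203)
 orange [271 215   8   9  44] [274.72727273 219.20454545] [[ 497.58565922 -182.17500225]]
250 186
scene [290 180  45  40 977]
 enclosing circle ((458.8408508300781, -244.06793212890625), 69.83528137207031) ell ((459.1985778808594, -245.28062438964844), (129.367919921875, 135.70225524902344), 50.43538284301758)
 orange [283 198   8   9  54] [286.72222222 201.94444444] [[ 497.35500093 -180.15385451]]
265 155
0.8648648648648649 (450, 450, 3) (450, 475, 3)
```

View pics/crops.png

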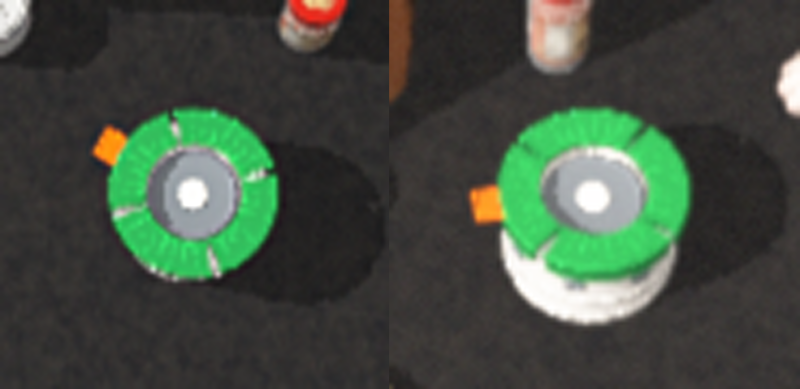

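The box is in both crops: centre about (460, -247), tab at about 60°. All four sections are standing open, and the gaps in the crop agree with that angle. Next I work out the moves in tool axes.

```bash
cat >> h.py <<'E'
C=np.array([460.,-247]); A=np.radians([60,-30,-120,150])
T=C+51.5*np.c_[np.cos(A),np.sin(A)]
def go(p,q=None):
    s=monitor.read_state(); q=s["eef_pos"] if q is None else q
    return R.from_euler("xyz",s["tcp_rot"]).as_matrix().T@(np.array(p)-q)/10
E
python3 - <<'E'
from h import *
print(T)
for p in [(400,300,230),(450,50,200),(*T[0],130)]: print(p,go(p,np.array([142.35,634.23,231.29])))
E
```

```text
[[ 485.75       -202.39969171]
 [ 504.60030829 -272.75      ]
 [ 434.25       -291.60030829]
 [ 415.39969171 -221.25      ]]
(400, 300, 230) [-32.45923242 -26.96893389   0.15372309]
(450, 50, 200) [-42.81354611 -50.2634721    3.17906235]
(np.float64(485.75), np.float64(-202.39969170510142), 130) [-51.83090637 -74.09947809  10.20534879]
```

```bash
python3 -m crank '-32.5 -27 0 0;-32.5 -27 0 0;-32.5 -27 0 0;-32.5 -27 0 0;-32.5 -27 0 0;-32.5 -27 0 0;-32.5 -27 0 0;-32.5 -27 0 0' 0; python3 - <<'E'
from h import *
print(go((450,50,200)), go((*T[0],120)),monitor.read_state()["joint_pos"])
E
```

```text
time_s: 1.0
eef_pos: [387.3, 315.7, 231.4]
tcp_rot: [3.141, 0.0, 2.921]
contact_force: [0.9, 0.9, 0.8]
finger_gap: 0.1
grasp_force: 0.0
[-11.92728863 -24.55402285   3.13164201] [-20.93609991 -48.40260469  11.12683635] [ 4.56504909e-01 -1.14539182e-01  1.93557231e+00  5.10955395e-05
  1.32010413e+00 -8.93697784e-01]
```

```bash
python3 -m crank '-20.9 -48.4 5 0;-20.9 -48.4 5 0;-20.9 -48.4 5 0;-20.9 -48.4 5 0;-20.9 -48.4 5 0;-20.9 -48.4 5 0;-20.9 -48.4 5 0;-20.9 -48.4 5 0'; python3 - <<'E'
from h import *
print(go((*T[0],110)),monitor.read_state()["joint_pos"])
E
```

```text
time_s: 1.8
eef_pos: [460.4, -75.9, 193.5]
tcp_rot: [3.142, 0.001, 2.92]
contact_force: [0.7, 0.9, 1.1]
finger_gap: -0.1
grasp_force: 0.0
[ -5.23750109 -11.78595945   8.35205792] [-4.07205102e-01 -1.60619147e-01  2.04841356e+00  2.17551095e-04
  1.25309720e+00 -1.75686625e+00]
```

```bash
python3 -m crank '-5.2 -11.8 4 0;-5.2 -11.8 4 0;-5.2 -11.8 4 0;-5.2 -11.8 8.3 0;-5.2 -11.8 8.3 0;-5.2 -11.8 8.3 0;-5.2 -11.8 8.3 0'; python3 - <<'E'
from h import *
s=monitor.read_state();print(s["joint_pos"],s["eef_pos"],s["contact_force"])
print(go((*T[0],90)))
ims=[]
for n,uv in(("top",(295,231)),("scene",(312,205))):
    c=vision.read_camera(n)["color"]; u,v=uv; ims.append(cv2.resize(c[v-45:v+45,u-45:u+45],(400,400),interpolation=2)[:,:,::-1])
cv2.imwrite("pics/p1.png",np.hstack(ims))
E
```

```text
time_s: 2.5
eef_pos: [486.4, -200.4, 112.3]
tcp_rot: [-3.141, 0.003, 2.922]
contact_force: [-0.2, -0.1, -0.1]
finger_gap: -0.1
grasp_force: 0.0
[-6.06562732e-01  9.90961366e-02  1.95879523e+00  2.84104827e-05
  1.08092351e+00 -1.95748412e+00] [ 486.41697882 -200.4279177   112.30778331] [-0.20461324 -0.05374282 -0.06061791]
[ 0.02784384 -0.20469283  2.23092471]
```

View pics/p1.png

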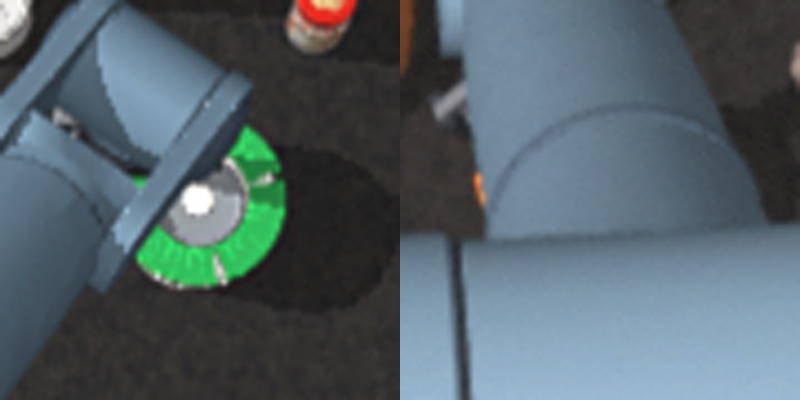

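The arm hides the rim in both views, so I'm going by force: down close to the rim first, then pressing gently.

```bash
python3 -m crank '0 -0.1 1.5 0;0 -0.1 2.2 0;0 -0.1 2.2 0;0 -0.1 2.2 0'; python3 -m crank '0 0 0.2 0;0 0 0.4 0;0 0 0.6 0;0 0 0.6 0'
```

```text
time_s: 3.0
eef_pos: [485.0, -201.1, 88.1]
tcp_rot: [3.141, -0.001, 2.921]
contact_force: [-0.7, -0.5, -0.7]
finger_gap: -0.8
grasp_force: 0.0
time_s: 3.4
eef_pos: [485.6, -201.5, 83.2]
tcp_rot: [-3.141, 0.001, 2.921]
contact_force: [-0.2, 1.4, 4.5]
finger_gap: -0.0
grasp_force: 2.0
```

Contact is at about 84–85 mm, as expected. I press on past the middle.

```bash
python3 -m crank '0 0 0.2 0;0 0 0.4 0;0 0 0.4 0'; python3 -m crank '0 0 0.1 0;0 0 0.2 0;0 0 0.2 0'
```

```text
time_s: 3.7
eef_pos: [485.1, -201.3, 78.2]
tcp_rot: [-3.142, -0.0, 2.921]
contact_force: [-0.2, -0.8, 0.1]
finger_gap: 0.1
grasp_force: 0.0
time_s: 4.0
eef_pos: [485.3, -201.3, 77.9]
tcp_rot: [3.141, -0.001, 2.921]
contact_force: [-4.4, 3.4, 13.4]
finger_gap: -0.1
grasp_force: 6.4
```

```bash
python3 -m crank '0 0 -2.5 0;0 0 -2.5 0;-1.7 -3.2 -2.5 0;-3.4 -6.5 -2.5 0;-3.4 -6.5 -2.5 0;-3.4 -6.5 -1.5 0;-3.4 -6.5 -1.2 0;-3.4 -6.5 -1.2 0'; python3 -c "
from h import *
print(go((*T[1],85)),monitor.read_state()['joint_pos'])"
```

```text
time_s: 4.8
eef_pos: [503.0, -270.5, 86.7]
tcp_rot: [3.14, -0.003, 2.922]
contact_force: [0.5, -0.0, 0.1]
finger_gap: 0.0
grasp_force: 0.0
[-0.20643446 -0.18961678  0.1646543 ] [-6.91813975e-01  2.41119258e-01  1.85016788e+00  4.80000416e-05
  1.05388260e+00 -2.04273821e+00]
```

```bash
python3 -m crank '-0.2 -0.2 0 0;-0.2 -0.2 0.3 0;-0.2 -0.2 0.5 0;-0.2 -0.2 0.7 0;-0.2 -0.2 0.9 0;-0.2 -0.2 0.9 0'
```

```text
time_s: 5.4
eef_pos: [505.5, -274.3, 79.1]
tcp_rot: [3.141, -0.0, 2.921]
contact_force: [-0.7, 0.4, -0.2]
finger_gap: -0.3
grasp_force: 0.0
```

```bash
python3 -m crank '0 0 0.1 0;0 0 0.2 0;0 0 0.25 0;0 0 0.25 0'; python3 -c "
from h import *
s=monitor.read_state();print(go((*T[2],77)),s['eef_pos'],s['contact_force'],s['joint_pos'])"
```

```text
time_s: 5.8
eef_pos: [505.8, -274.6, 78.0]
tcp_rot: [3.141, -0.0, 2.921]
contact_force: [-2.9, 1.9, 7.4]
finger_gap: 0.2
grasp_force: 3.6
[ 6.60721062 -3.21964896  0.10022404] [ 505.76766766 -274.64710653   77.97663375] [-2.88930792  1.93230208  7.42517661] [-6.94346337e-01  2.62216396e-01  1.84319880e+00 -1.20605505e-04
  1.03661962e+00 -2.04440752e+00]
```

```bash
python3 -m crank '0 0 -2.5 0;0 0 -2.5 0;3.3 -1.6 -2.5 0;6.6 -3.2 -2.5 0;6.6 -3.2 -2.5 0;6.6 -3.2 -1.5 0;6.6 -3.2 -1.2 0;6.6 -3.2 -1.2 0'; python3 -c "
from h import *
print(go((*T[2],85)),monitor.read_state()['joint_pos'])"
```

```text
time_s: 6.6
eef_pos: [434.5, -290.7, 87.8]
tcp_rot: [3.14, -0.002, 2.922]
contact_force: [-0.4, -0.8, 0.2]
finger_gap: 0.1
grasp_force: 0.0
[ 0.00158924 -0.09344863  0.27921251] [-8.06822799e-01  1.33465151e-01  1.97370719e+00  1.25532060e-04
  1.03630073e+00 -2.15775520e+00]
```

```bash
python3 -m crank '0 0 0.3 0;0 0 0.5 0;0 0 0.7 0;0 0 0.9 0;0 0 1.0 0;0 0 1.1 0;0 0 1.1 0'
```

```text
time_s: 7.3
eef_pos: [434.3, -291.3, 78.1]
tcp_rot: [3.141, -0.0, 2.921]
contact_force: [0.5, 0.8, 2.1]
finger_gap: 0.2
grasp_force: 1.0
```

```bash
python3 -m crank '0 0 0.1 0;0 0 0.15 0;0 0 0.15 0'; python3 -c "
from h import *
print(go((*T[3],77)))"
```

```text
time_s: 7.6
eef_pos: [434.4, -291.5, 77.9]
tcp_rot: [3.141, -0.001, 2.921]
contact_force: [-5.1, 3.2, 12.7]
finger_gap: 0.3
grasp_force: 6.0
[3.38685542 6.43845706 0.09446673]
```

Section 3 has reached its stop (77.9 mm, 13 N). On to section 4.

```bash
python3 -m crank '0 0 -2.5 0;0 0 -2.5 0;1.7 3.2 -2.5 0;3.4 6.4 -2.5 0;3.4 6.4 -2.5 0;3.4 6.4 -1.5 0;3.4 6.4 -1.2 0;3.4 6.4 -1.2 0'; python3 -c "
from h import *
print(go((*T[3],85)),monitor.read_state()['joint_pos'])"
```

```text
time_s: 8.4
eef_pos: [414.9, -221.9, 87.5]
tcp_rot: [3.141, -0.001, 2.92]
contact_force: [0.1, -1.5, -0.3]
finger_gap: 0.4
grasp_force: 0.0
[-0.03880788  0.07466476  0.25125381] [-7.32786092e-01  1.23198882e-02  2.10363182e+00 -9.28159801e-05
  1.02716650e+00 -2.08185899e+00]
```

```bash
python3 -m crank '0 0 0.3 0;0 0 0.5 0;0 0 0.7 0;0 0 0.9 0;0 0 1.0 0;0 0 1.1 0;0 0 1.15 0;0 0 1.15 0'
```

```text
time_s: 9.2
eef_pos: [415.1, -221.6, 78.0]
tcp_rot: [3.141, -0.001, 2.921]
contact_force: [-5.1, 1.6, 9.9]
finger_gap: -0.2
grasp_force: 5.2
```

```bash
python3 -m crank '0 0 -5 0;0 0 -10 0;0 0 -12 0;8 31 -13 0;8 31 -13 0;8 31 -13 0;8 31 -13 0;8 31 -13 0'; python3 -m crank '4 16 0 0;4 16 0 0;4 16 0 0;4 16 0 0;4 16 0 0;4 16 0 0'; python3 - <<'E'
from h import *
ims=[]
for n,uv in(("top",(295,231)),("scene",(312,205))):
    c=vision.read_camera(n)
    hsv=cv2.cvtColor(c["color"],cv2.COLOR_RGB2HSV); g=cv2.inRange(hsv,(50,120,60),(85,255,255))
    k,l,st,ce=cv2.connectedComponentsWithStats(cv2.morphologyEx(g,cv2.MORPH_CLOSE,np.ones((3,3)))); i=1+st[1:,4].argmax()
    p=ray(c,cv2.findContours((l==i).astype(np.uint8),0,1)[0][0][:,0],78)
    print(n,cv2.fitEllipse(p.astype(np.float32)))
    u,v=uv; ims.append(cv2.resize(c["color"][v-45:v+45,u-45:u+45],(400,400),interpolation=2)[:,:,::-1])
cv2.imwrite("pics/p2.png",np.hstack(ims))
E
```

```text
time_s: 10.0
eef_pos: [406.8, 30.0, 205.0]
tcp_rot: [3.141, 0.001, 2.92]
contact_force: [0.8, -0.2, 0.2]
finger_gap: 0.0
grasp_force: 0.0
time_s: 10.6
eef_pos: [403.1, 192.9, 204.6]
tcp_rot: [-3.141, -0.0, 2.921]
contact_force: [0.5, -0.4, -0.8]
finger_gap: -0.1
grasp_force: 0.0
top ((461.0527648925781, -247.90631103515625), (129.3523406982422, 130.92396545410156), 62.430118560791016)
scene ((458.9701232910156, -245.48439025878906), (129.1822967529297, 135.902099609375), 50.8775520324707)
```

View pics/p2.png

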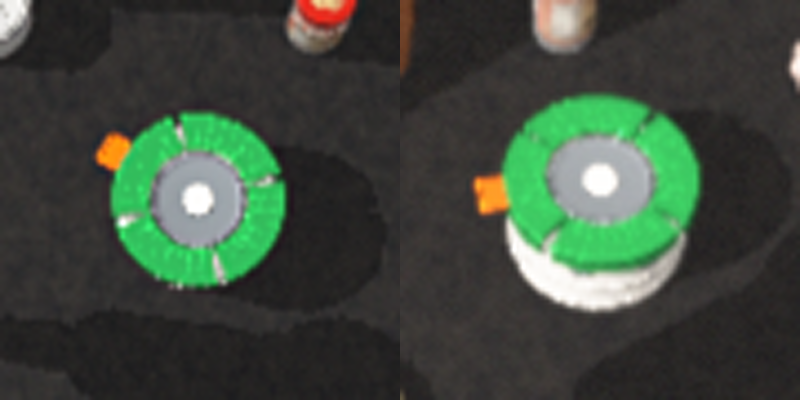

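The picture shows all four sections sunk level around the lid centre. The box hasn't moved: its centre fits within 1 mm of the start, and the arm is clear.

```bash
python3 -c "
from workcell import workorder
print(workorder.hand_in())"
```

```text
the job is handed in; nothing more can be done
None
```

I pressed all four lid sections home in order (tab section first, then clockwise) and handed the job in at about 10.7 s; the hand-in gave no verdict, but each press stopped at the 78 mm shut height and the box centre stayed within about 1 mm.

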